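# Load the turn-over drilling jig and flip it

## Task

Take the narrower of the two oak blanks from the sloping rest, lay it flat in the pocket of the open drilling jig and let go of it, then close the lid fully down on it. Then swing the whole closed holder over on its axle, a full half turn to its stop, so that it ends lid down with the blank still shut inside; leave the wide blank and the other things on the bench where they are.

Things in the scene. Friction and masses are not known exactly. Their poses are not given: they have to be found in the camera images.
- blank_center (a point): Centre of the narrower loose oak blank, 120 (own x) x 50 (y) x 24 mm (z), 0.1 kg. Starts on the sloping rest (35 degrees, falling towards the robot), length up the slope, lower end against a 14 mm ledge; x points up the slope, z is the slope's normal; the slope's surface is 12 mm below the centre along -z. Beside it lies the wide blank, about 70 mm of free slope between them.
- wide_center (a point): Centre of the other loose oak blank, 120 x 68 x 24 mm, which is too wide for the pocket and stays on the rest. Axes as for the narrow one. Either blank may be the left one.
- rest: Fixed sloping rest, a grey board on a plywood foot, 250 mm wide (own y), 170 mm long up the slope; origin on the bench under its middle; own x points level towards its high end (about 140 mm high); the low end is nearer the robot. Position and yaw vary.
- stand: Fixed plywood stand of the jig: 14 mm base plate, 160 mm (own x) by 230 mm (own y); two uprights 55 mm wide, 18 mm thick, inner faces 82 mm either side of the middle, tops 148 mm above the bench. Origin on the bench under the middle. Position and yaw vary. The holder's axle runs along own y between the uprights, 125 mm above the bench.
- axle (a point): Middle of the holder, on its axle (stays in place). Axes turn with the holder; before turning z is up, x points level from the handle to the lid's hinge, y lies along the axle.
- holder (a joint): Turn of the whole holder about the axle, rad: 0 at the start (lid side up, handle on the stand's -x side), 3.14 fully over (lid down, handle on the +x side); stops at both ends. The handle goes up, over the top and down the other side. Stiff (0.35 N m, about 3 N at the handle); stays where it is left.
- handle (a point): Middle of the holder's handle: a round steel bar along own y (parallel to the axle) on two arms at y = +/-55 mm, with a black sleeve 18 mm thick and 90 mm long that turns freely on it, so a gripper pinching the sleeve need not turn with the holder. At (-122, 0, 0) mm in the axes of point axle; level with the axle at first; 37 mm clear between sleeve and holder.
- pocket (a point): On the holder: where the seated blank's centre lies, 12 mm above the pocket floor. Axes as point axle. Pocket 128 mm (x) by 58 mm (y), 28 mm deep; blank's length along x, either end first, either face up; its top is then 4 mm below the rim. The long walls are cut away down to the floor over the middle 72 mm, for fingers; the floor plate reaches 63 mm to either side.
- lid (a joint): Opening of the flat lid, rad: 0 closed on the pocket's rim; starts at 1.65 to 1.9 (a little past upright, leaning away from the handle), stop at 2.0. Stiff friction hinge (0.4 N m, about 3 N at the free edge): stays where it is left, also upside down. Pushing it shut presses the holder against its stop.
- lid_hinge (a point): Middle of the lid's hinge line (own y), 80 mm from the axle along the holder's x and 13 mm above it. Lid: plywood plate, 156 mm from hinge to free edge, 100 mm wide, 10 mm thick. Axes move with the lid: it runs along own -x; inner face at z = 0, outer face at z = 10 mm. Direction from the hinge at opening q, holder not turned: cos q towards the handle, sin q up.
- glue_center (a point): Middle of a standing white glue bottle, 56 mm across, 170 mm high. Leave alone.
- tape_center (a point): Middle of a tape measure, 75 x 36 x 70 mm high. Leave alone.
- drill_center (a point): Middle of a cordless drill standing on its battery, 210 mm high. Leave alone.
- offcut_center (a point): Centre of a dark wood offcut 110 x 70 x 35 mm lying on the bench. Leave alone.
- clamp_center (a point): Middle of the 260 mm bar of a steel bar clamp lying on the bench. Leave alone.
- driver_grip (a point): Handle of a screwdriver lying on the bench. Leave alone.
Not all that is in view belongs to the job. What is shaped like the part that bears blank_center but white or yellow is not meant.

How it is judged:
By the outcome, as a careful person would: the job done as asked, in the order asked, and still so for the second after the job is handed in, with the robot touching nothing.
It also fails if it takes over 67 s, if anything falls off the work surface, if the arm or the gripper's body presses on something with over 40 N, if the wrist force passes 120 N, or if a joint passes its speed limit or range.

## Robot

A 6-joint arm with a two-finger parallel gripper is mounted at the origin on the work surface. World frame = base frame: x ahead of the robot, y to its left, z up, the work surface at z = 0. Lengths are in m, angles in rad, forces in N, time in s.
With the tool pointing down it reaches from about 0.225 to 0.875 m from the base axis. Payload 3.4 kg.
Tool frame: the origin (TCP) lies midway between the tips of the shut fingers; the grasp point (between the pads) lies 19 mm behind it; x points along the fingers, z is the direction in which the jaws open and shut, and the axes are right-handed (so a half turn about x gives the same grasp; the last joint's range is limited). The gripper opens to 85 mm and grips with 20 to 120 N. Pads are 22 mm wide; open, the fingers measure 114 mm over their backs; the gripper's body (76 mm by 85 mm) begins 54 mm behind the grasp point. The pads swing forward as they close: fully open they stand 13 mm farther back than shut.
Start: joints at [1.128, 0.276, 1.505, -0, 1.361, -0.121], TCP at [0.182, 0.546, 0.205] pointing down, gripper open.
Joint ranges: [-2.89, 2.89], [-0.75, 2.08], [0.22, 2.7], [-1.18, 4.32], [0.11, 2.71], [-2.7, 2.7]. Speed limits (rad/s): [2.57, 2.57, 3.14, 3.14, 3.14, 3.14].

## Interface

Orientations are given as a unit quaternion [w, x, y, z].
In Python, from workcell import sensors, cams, sign_off gives the robot as it stands.
- The arm moves only by the tool drive_tool, never from a script. Its argument "increments" is text: rows parted by semicolons, each of 6 numbers parted by spaces: the shift along the tool's x, y, z in m, then the turn, a rotation vector about the tool's x, y, z in degrees. In form: dx dy dz wx wy wz; .... A call has 1 to 12 rows; each row is the pose to reach, as a shift and turn from the pose commanded when the call began, along the tool's axes at that moment; what a row does not reach only later rows make up. A row lasts 1/12 s, in which the tool goes at most 41.7 mm and 7.16 degrees, less where a joint would pass 70% of its speed; a pose out of reach is approached as far as the arm can. A call with a gripper value outside its range is refused whole. "hand" is the closure, from 0 (fully open) to 1 (shut), set as the call begins (left out, the last holds). The fingers move at their own pace and stop on an object; "newtons" is the grip in N (left out, the last holds). Time passes only in rows, so rows that repeat a pose let the fingers close. It gives the time, the measured TCP pose, the force and the opening at its end, in the units of the state.
- sensors.observe(): the state, without advancing time (a new reading comes with each control period).
- cams.camera(name): name is "scene" or "top" or "wrist"; returns a dict with "color" (400x640x3 uint8, red, green, blue), "fx", "fy", "cx", "cy" (pixels), "eye" and "orientation" of the camera in the world. Camera axes: x right, y down, z forward; pixel columns grow to the right and rows downward; lengths in m; the calibration is good to about 2 mm. A picture is of the moment at which its call begins. There is no depth.
- sign_off(): hands the job in, once; it reports no verdict.
The state is a dict: "clock": time; "qpos": joint angles; "qvel": joint speeds; "joint_efforts": joint torques, N m; "eef_pos": TCP position; "tool_rot": TCP orientation; "wrist_force": force on the tool from outside, world axes, zero at the start; "wrist_torque": the same for the moment, N m; "opening": opening from 0.0 (shut) to 1.0 (fully open).
Only numpy, scipy, OpenCV 4.12 (cv2) and the standard library are available. Lean on these libraries where they do the work, as an engineer would, in place of code of your own. Each camera call takes 0.05 s, during which the arm holds its last target. There are 200 camera calls.

## Working session

There is one attempt and no reset: what is moved stays moved. The work goes in short steps, Python scripts to look and compute and a tool call to move; the robot and the scene stay as the last step left them, time stands still between calls to the robot, and variables do not carry over. Pictures are saved under pics/ and viewed, about 8 in all and at most 12, crops included, and the job is handed in when it is done.

Besides the shell and the picture viewer there is one more tool, called after "Emit:" in YAML: its name, and indented under it one key for each argument. drive_tool: Moves the arm, as the interface text tells. Its arguments: {"type":"object","properties":{"increments":{"type":"string"},"hand":{"type":"number"},"newtons":{"type":"number"}},"required":["increments"]}

```bash
ls; mkdir -p pics; cat > h.py <<'E'
import numpy as np, cv2
from scipy.spatial.transform import Rotation as R
from workcell import sensors, cams
def rot(q): return R.from_quat([q[1],q[2],q[3],q[0]])
def shot(n,f):
    c=cams.camera(n); cv2.imwrite('pics/'+f,c['color'][:,:,::-1]); np.save('pics/'+f+'.npy',c,allow_pickle=True); return c
def load(f): return np.load('pics/'+f+'.npy',allow_pickle=True).item()
def ray(c,u,v):
    d=rot(c['orientation']).apply([(u-c['cx'])/c['fx'],(v-c['cy'])/c['fy'],1]); return np.array(c['eye']),d
def onz(c,u,v,z):
    e,d=ray(c,u,v); return e+d*(z-e[2])/d[2]
def proj(c,p):
    q=rot(c['orientation']).inv().apply(np.atleast_2d(p)-np.array(c['eye'])); return np.c_[q[:,0]/q[:,2]*c['fx']+c['cx'],q[:,1]/q[:,2]*c['fy']+c['cy']]
def tri(c1,p1,c2,p2):
    e1,d1=ray(c1,*p1);e2,d2=ray(c2,*p2)
    s=np.linalg.lstsq(np.c_[d1,-d2],e2-e1,rcond=None)[0]; a=e1+d1*s[0];b=e2+d2*s[1]; return (a+b)/2,np.linalg.norm(a-b)
E
python3 - <<'E'
from h import *
for n in ('scene','top','wrist'):
    c=shot(n,n+'0.png'); print(n,c['eye'],c['orientation'],c['fx'],c['cx'],c['cy'])
print(sensors.observe())
E
```

```text
pics
scene [ 1.22497364 -0.46171657  0.76128407] [-0.39361539  0.79104303  0.4190759  -0.20902929] 401.34117984562596 316.9840962886512 206.55291545290692
top [0.28777225 0.05187793 1.30167846] [ 0.05928372 -0.70061821  0.70767689 -0.06937563] 412.5898285230364 319.50586925186036 200.03729038489033
wrist [0.11230235 0.56772615 0.37452895] [0.11877032 0.80246095 0.57851058 0.08529675] 347.98110637532875 319.36495495288017 204.21384799953466
{'clock': 0.15, 'qpos': array([ 1.12798184e+00,  2.76436314e-01,  1.50584419e+00,  7.32393004e-07,
        1.36071404e+00, -1.21003755e-01]), 'qvel': array([ 0.00098817, -0.00184271, -0.00276576, -0.00025536, -0.00057137,
        0.00077873]), 'joint_efforts': array([ 1.47371255e-03, -4.17146802e+01, -2.46033579e+01,  1.39842327e-04,
        7.60083291e-03,  9.52235581e-06]), 'eef_pos': array([0.18168139, 0.5450805 , 0.20414537]), 'tool_rot': array([ 0.57321292, -0.41367412,  0.57408144,  0.41319628]), 'wrist_force': array([ 0.07481261, -0.44235512,  0.99178182]), 'wrist_torque': array([ 0.04282678,  0.00067655, -0.05296233]), 'opening': 1.0008738804229664}
```

View pics/scene0.png

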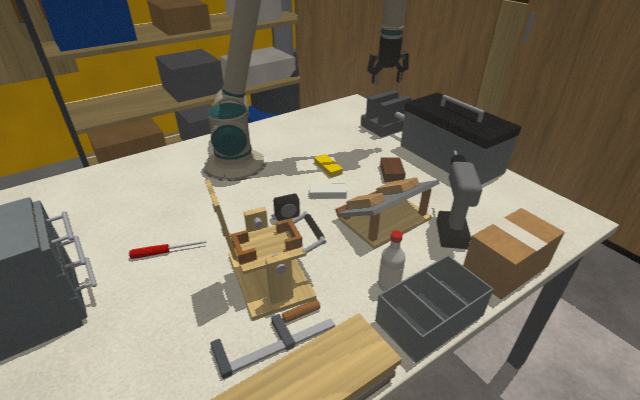

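View pics/top0.png

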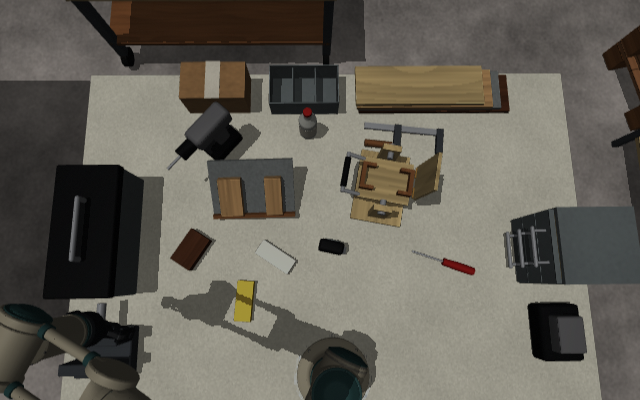

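The oak blanks are at top (230,197) and (274,196). Lookalikes are white (275,257), yellow (245,300) and the dark offcut (190,250). The right blank looks narrower, so I'll check it close up.

```bash
python3 - <<'E'
from h import *
t=cv2.imread('pics/top0.png')[115:235,200:450]; s=cv2.imread('pics/scene0.png')
cv2.imwrite('pics/z1.png',cv2.resize(t,None,fx=3.2,fy=3.2,interpolation=cv2.INTER_CUBIC))
a=s[175:320,200:445]; cv2.imwrite('pics/z2.png',cv2.resize(a,None,fx=3.2,fy=3.2,interpolation=cv2.INTER_CUBIC))
c=load('top0.png'); print(c['color'][197,230],c['color'][196,274])
# oak mask on the rest
h=cv2.cvtColor(c['color'],cv2.COLOR_RGB2HSV); m=cv2.inRange(h,(8,70,60),(25,255,255)); m[:, :205]=0; m[:,300:]=0; m[:150]=0; m[222:]=0
for k in cv2.findContours(m,cv2.RETR_EXTERNAL,cv2.CHAIN_APPROX_NONE)[0]:
    if cv2.contourArea(k)>60: print(cv2.contourArea(k),cv2.minAreaRect(k),cv2.approxPolyDP(k,3,True).reshape(-1,2).tolist())
E
```

```text
[106  82  53] [109  83  54]
1663.5 ((253.06207275390625, 197.10568237304688), (41.63105773925781, 81.09606170654297), 88.63607025146484) [[294, 213], [282, 214], [280, 176], [264, 177], [265, 213], [244, 217], [239, 177], [217, 179], [221, 214], [213, 218], [282, 217]]
```

View pics/z1.png

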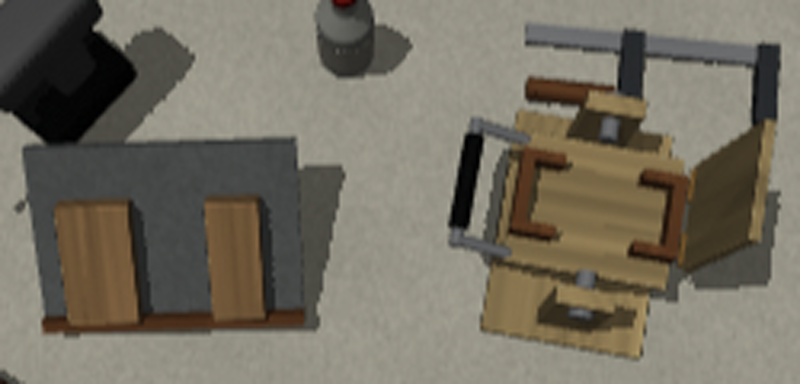

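View pics/z2.png

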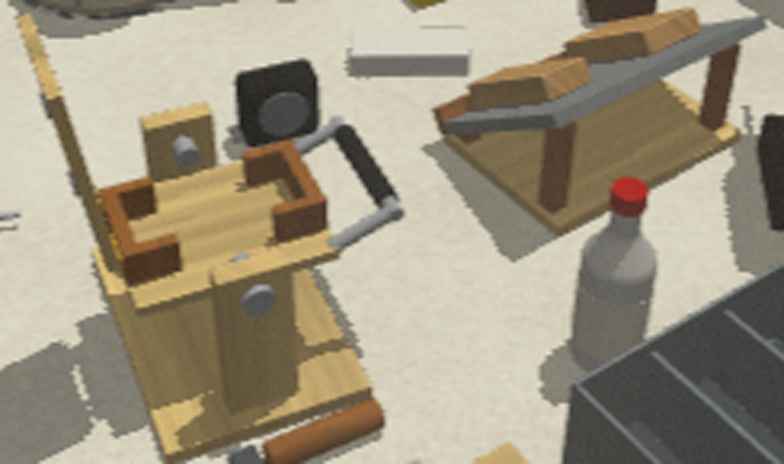

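The close crop confirms the narrow blank is the right one: its top face is about 18 px wide against 23 px for the left. The handle is on the left (world +y) and the lid hinge on the right. Next is coarse localisation.

```bash
python3 - <<'E'
from h import *
t=load('top0.png'); s=load('scene0.png'); np.set_printoptions(precision=4,suppress=True)
T=lambda u,v:(u/3.2+200-.35,v/3.2+115-.35); S=lambda u,v:(u/3.2+200-.35,v/3.2+175-.35)
print('board hi',onz(t,*T(24,147),.14),onz(t,*T(297,138),.14)); print('lo',onz(t,*T(42,330),.045),onz(t,*T(305,325),.045))
print('narrow',[onz(t,*T(*p),z) for p,z in(((205,199),.134),((258,197),.134),((211,320),.066),((265,318),.066))])
print('handle ends',tri(t,T(478,135),s,S(343,128)),tri(t,T(458,228),s,S(392,200)))
print('handle ends z',onz(t,*T(475,136),.125),onz(t,*T(459,226),.125))
print('axle bolts', onz(t,*T(609,130),.125),onz(t,*T(584,280),.125))
print('walls outer', [onz(t,*T(*p),.15) for p in ((521,149),(512,231),(688,176),(680,262))])
w=load('wrist0.png'); st=sensors.observe(); r=rot(st['tool_rot']); print('tool axes\n',r.as_matrix()); 
print('cam in tool',r.inv().apply(np.array(w['eye'])-st['eef_pos']),(r.inv()*rot(w['orientation'])).as_matrix())
E
```

```text
board hi [0.6211 0.359  0.14  ] [0.6277 0.1115 0.14  ]
lo [0.4669 0.36   0.045 ] [0.4694 0.1085 0.045 ]
narrow [array([0.5727, 0.1951, 0.134 ]), array([0.5742, 0.1471, 0.134 ]), array([0.4719, 0.1963, 0.066 ]), array([0.4734, 0.1454, 0.066 ])]
handle ends (array([ 0.6103, -0.0598,  0.1845]), np.float64(0.023414295221674587)) (array([ 0.5694, -0.0236,  0.0639]), np.float64(0.036956519073838665))
handle ends z [ 0.6328 -0.0523  0.125 ] [ 0.5478 -0.0356  0.125 ]
axle bolts [ 0.6377 -0.1767  0.125 ] [ 0.4967 -0.148   0.125 ]
walls outer [array([ 0.613 , -0.0914,  0.15  ]), array([ 0.5373, -0.0811,  0.15  ]), array([ 0.5867, -0.2415,  0.15  ]), array([ 0.5078, -0.2302,  0.15  ])]
tool axes
 [[-0.0006 -0.9487  0.3163]
 [-0.0013  0.3163  0.9487]
 [-1.      0.0002 -0.0014]]
cam in tool [-0.1704  0.073  -0.0007] [[-0.0009 -0.2895  0.9572]
 [ 0.0002 -0.9572 -0.2895]
 [ 1.     -0.0001  0.0009]]
```

```bash
cat >> h.py <<'E'
def M(x,z):
    x=np.array(x,float);x/=np.linalg.norm(x); z=np.array(z,float); z-=x*(x@z); z/=np.linalg.norm(z)
    return R.from_matrix(np.c_[x,np.cross(z,x),z])
def inc(p,r,st=None):
    st=st or sensors.observe(); r0=rot(st['tool_rot'])
    a=r0.inv().apply(np.array(p)-st['eef_pos']); b=np.degrees((r0.inv()*r).as_rotvec())
    print('%.4f %.4f %.4f %.2f %.2f %.2f'%(*a,*b), ' dist',round(float(np.linalg.norm(a)),3))
def d2(deg): return np.array([np.cos(np.radians(deg)),np.sin(np.radians(deg)),0])
def slope(yaw): # tool pose normal to the slope: returns rotation, normal, up-slope
    u=d2(yaw)*np.cos(np.radians(35))+[0,0,np.sin(np.radians(35))]; n=-d2(yaw)*np.sin(np.radians(35))+[0,0,np.cos(np.radians(35))]
    return M(-n,d2(yaw+90)),n,u
E
python3 - <<'E'
from h import *
r,n,u=slope(1.0); inc(np.array([.530,.171,.090])+n*.09,r)
E
```

```text
0.0407 -0.4001 -0.2618 -18.80 -6.01 -34.68  dist 0.48
```

Emit:
drive_tool:
  increments: "0.04 -0.40 -0.262 -18.8 -6 -34.7;0.04 -0.40 -0.262 -18.8 -6 -34.7;0.04 -0.40 -0.262 -18.8 -6 -34.7;0.04 -0.40 -0.262 -18.8 -6 -34.7;0.04 -0.40 -0.262 -18.8 -6 -34.7;0.04 -0.40 -0.262 -18.8 -6 -34.7;0.04 -0.40 -0.262 -18.8 -6 -34.7;0.04 -0.40 -0.262 -18.8 -6 -34.7;0.04 -0.40 -0.262 -18.8 -6 -34.7;0.04 -0.40 -0.262 -18.8 -6 -34.7;0.04 -0.40 -0.262 -18.8 -6 -34.7;0.04 -0.40 -0.262 -18.8 -6 -34.7"
  hand: 0

```text
clock: 1.15
eef_pos: [0.4797, 0.1671, 0.1648]
tool_rot: [-0.625, 0.63, -0.322, -0.331]
wrist_force: [0.4, 1.2, 1.1]
opening: 0.997
```

Emit:
drive_tool:
  increments: "0 0 0 0 0 0;0 0 0 0 0 0;0 0 0 0 0 0"

```text
clock: 1.4
eef_pos: [0.4781, 0.1703, 0.1645]
tool_rot: [-0.625, 0.63, -0.321, -0.332]
wrist_force: [0.0, 0.1, 0.1]
opening: 1.004
```

```bash
python3 - <<'E'
from h import *
w=shot('wrist','w1.png'); r,n,u=slope(1.0); inc(np.array([.530,.171,.090])+n*.09,r)
E
```

```text
0.0010 0.0001 -0.0009 0.00 0.08 0.02  dist 0.001
```

View pics/w1.png

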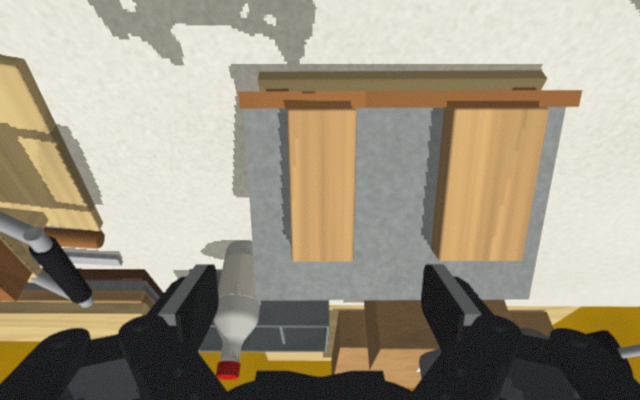

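The narrow blank's top face spans px x 290–355, y 108–262; the wide blank is to its right. I'll fit its corners on the slope-parallel plane and scale by the known 120×50 mm.

```bash
python3 - <<'E'
from h import *
from scipy.optimize import least_squares
np.set_printoptions(precision=4,suppress=True)
w=load('w1.png'); h=cv2.cvtColor(w['color'],cv2.COLOR_RGB2HSV)
m=cv2.inRange(h,(8,60,110),(28,255,255)); m[:112]=0; m[280:]=0
cs=[k for k in cv2.findContours(m,cv2.RETR_EXTERNAL,cv2.CHAIN_APPROX_NONE)[0] if cv2.contourArea(k)>3000]
for k in cs: print(cv2.boundingRect(k),cv2.approxPolyDP(k,4,True).reshape(-1,2).tolist())
# edges of narrow face by row/col
rows=range(125,250,5); L=[];Rr=[]
for v in rows:
    x=np.where(m[v,260:400])[0]+260; L.append((x.min()-.5,v)); Rr.append((x.max()+.5,v))
B=[(u,(np.where(m[200:280,u])[0]+200).max()+.5) for u in range(298,350,4)]
r,n,u=slope(1.0)
def onp(p,o):
    e,d=ray(w,*p); return e+d*(((o-e)@n)/(d@n))
for off in (-.005,0,.005,.01):
    o=np.array([.523,.171,.100])+n*off
    yv=d2(91); l=np.array([onp(p,o) for p in L]); q=np.array([onp(p,o) for p in Rr]); b=np.array([onp(p,o) for p in B])
    print(off,'width',((q-l)@yv).mean(),'slopes',np.polyfit(l@u,l@yv,1)[0],np.polyfit(q@u,q@yv,1)[0],'midy',((q+l)@yv).mean()/2,'upper end u',(b@u).mean(),
     'ledge u',onp((322,107),o)@u, 'end mid',onp((323,B[5][1]),o))
E
```

```text
(438, 112, 111, 149) [[453, 112], [438, 258], [520, 260], [548, 112]]
(287, 112, 70, 150) [[287, 112], [292, 260], [350, 261], [356, 112]]
(0, 112, 102, 120) [[0, 112], [0, 210], [33, 226], [99, 230], [94, 206], [87, 208], [50, 138], [46, 112]]
-0.005 width 0.04929894889898481 slopes 0.001944827127551667 0.0050771570790340646 midy 0.16311501082437108 upper end u 0.540679735040801 ledge u 0.4213538470344572 end mid [0.5688 0.1741 0.126 ]
0 width 0.04832722126465826 slopes 0.0019448271275513613 0.005077157079033559 midy 0.16307651551883867 upper end u 0.5382184023412273 ledge u 0.4212445373588207 end mid [0.564  0.174  0.1287]
0.005 width 0.047355493630331716 slopes 0.0019448271275508211 0.0050771570790340325 midy 0.16303802021330627 upper end u 0.5357570696416535 ledge u 0.42113522768318423 end mid [0.5591 0.1739 0.1314]
0.01 width 0.04638376599600516 slopes 0.0019448271275515855 0.005077157079034417 midy 0.16299952490777384 upper end u 0.5332957369420799 ledge u 0.42102591800754785 end mid [0.5542 0.1737 0.1341]
```

```bash
python3 - <<'E'
from h import *
r,n,u=slope(1.0); o=np.array([.523,.171,.1]); c=u*.4812+d2(91)*.1631+n*(o@n-.018); print('center',c)
r2,n2,u2=slope(1.2); 
for k in (.05,-.012): inc(c+n2*k,r2)   # TCP 12 mm below centre = slope surface
E
```

```text
center [0.52760577 0.17233424 0.08126687]
0.0468 0.0071 0.0003 -0.16 -0.04 0.02  dist 0.047
0.1088 0.0071 0.0003 -0.16 -0.04 0.02  dist 0.109
```

Emit:
drive_tool:
  increments: "0.03 0.007 0 -0.2 0 0;0.06 0.007 0 -0.2 0 0;0.08 0.007 0 -0.2 0 0;0.095 0.007 0 -0.2 0 0;0.104 0.007 0 -0.2 0 0;0.11 0.007 0 -0.2 0 0;0.11 0.007 0 -0.2 0 0;0.11 0.007 0 -0.2 0 0"

```text
clock: 2.12
eef_pos: [0.5352, 0.1732, 0.0704]
tool_rot: [-0.623, 0.631, -0.319, -0.334]
wrist_force: [0.4, 0.3, -0.1]
opening: 0.999
```

Emit:
drive_tool:
  increments: "0 0 0 0 0 0;0 0 0 0 0 0;0 0 0 0 0 0;0 0 0 0 0 0;0 0 0 0 0 0;0 0 0 0 0 0;0 0 0 0 0 0;0 0 0 0 0 0"
  hand: 1
  newtons: 40

```text
clock: 2.78
eef_pos: [0.536, 0.1714, 0.0708]
tool_rot: [-0.624, 0.631, -0.32, -0.332]
wrist_force: [0.9, -0.3, -0.9]
opening: 0.003
```

Shut on nothing; I'll look.

```bash
python3 - <<'E'
from h import *
w=shot('wrist','w2.png');s=shot('scene','s2.png')
a=cv2.resize(w['color'],None,fx=.8,fy=.8)[:, :, ::-1]; b=cv2.resize(s['color'][140:260,310:470],(512,384))[:, :, ::-1]
cv2.imwrite('pics/z3.png',np.vstack([a[:240],b[:300]]))
E
```

```text
(no output)
```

View pics/z3.png

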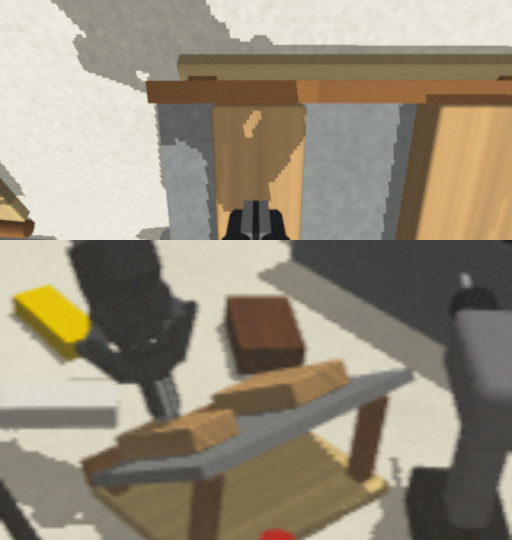

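The fingers shut at crop (256,205), apparently in front of the blank, and the blank looks unmoved. I'll check predicted against seen positions in every view.

```bash
python3 - <<'E'
from h import *
np.set_printoptions(precision=1,suppress=True)
st=sensors.observe(); r0=rot(st['tool_rot']); tcp=np.array(st['eef_pos']); print(tcp, st['wrist_force'])
c=np.array([.5276,.1723,.0813]); r,n,u=slope(1.2); y=d2(91.2)
P=np.array([c+n*.012+u*a*.06+y*b*.025 for a,b in((1,1),(1,-1),(-1,-1),(-1,1))])
for f in('top0','scene0','w1','w2'):
    k=load(f+'.png'); print(f,'face',proj(k,P).tolist()); print('  tcp',proj(k,tcp), 'back20',proj(k,tcp-r0.apply([.02,0,0])))
w=load('w2.png'); print(np.array(w['eye']),'expected',tcp+r0.apply([-.1704,.073,0]))
s=cv2.imread('pics/s2.png')[170:225,325:405]; cv2.imwrite('pics/z4.png',cv2.resize(s,None,fx=9,fy=9,interpolation=cv2.INTER_CUBIC))
E
```

```text
[0.5 0.2 0.1] [ 0.1 -0.1 -0.4]
top0 face [[262.994247247262, 178.66581495333247], [280.1299896178125, 178.18259327690865], [282.4326295532603, 214.88548029101756], [265.9800162825522, 215.37713343298992]]
  tcp [[273.8 193.5]] back20 [[273.4 196.2]]
scene0 face [[381.4506147197294, 190.96984555142492], [367.780957174558, 197.07782179498196], [344.1960674971947, 200.14386263255096], [357.1278958752147, 194.50716314048884]]
  tcp [[364.9 204.1]] back20 [[362.7 197.6]]
w1 face [[352.84261518026415, 261.4495403057994], [290.7170425539364, 261.67968660895133], [285.8940110844134, 106.92746425956818], [356.83553312518404, 106.60047894503755]]
  tcp [[320.2 182.5]] back20 [[320.3 188.5]]
w2 face [[372.08423047864517, 369.88877376081433], [273.6149047527896, 369.90550242523864], [262.16732711267247, 128.9522920612442], [384.8698727134988, 128.87653394401028]]
  tcp [[320.8 242.2]] back20 [[321.  258.9]]
[0.4 0.2 0.2] expected [0.4 0.2 0.2]
```

View pics/z4.png

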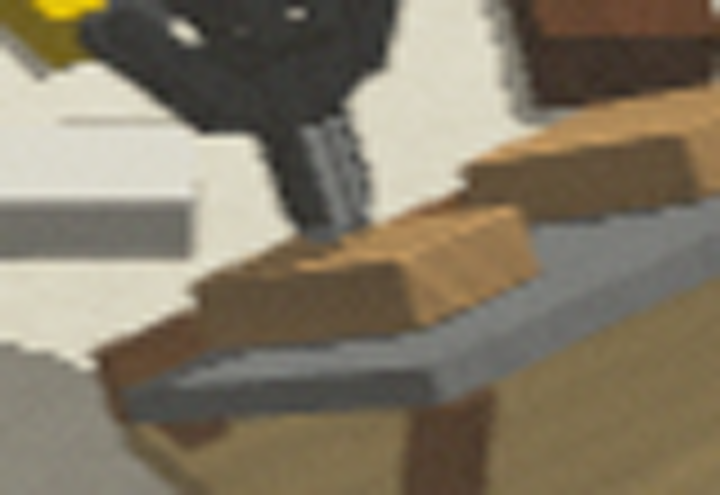

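```bash
python3 - <<'E'
from h import *
w=load('w2.png')['color'].astype(int)
for v in range(232,276,2): print(v,w[v,304:340:4].sum(1).tolist())
s=load('s2.png')['color'].astype(int)
print('scene')
for v in range(186,208): print(v,s[v,356:372].tolist() if 0 else s[v,356:372].sum(1).tolist())
E
```

```text
232 [318, 305, 311, 306, 297, 291, 306, 303, 453]
234 [312, 316, 314, 309, 295, 290, 293, 306, 381]
236 [321, 318, 313, 308, 307, 291, 294, 304, 375]
238 [319, 319, 312, 305, 301, 285, 288, 313, 365]
240 [303, 307, 309, 312, 298, 287, 301, 307, 327]
242 [315, 307, 311, 322, 290, 296, 298, 312, 317]
244 [310, 322, 309, 308, 289, 293, 294, 308, 315]
246 [314, 324, 313, 305, 303, 292, 304, 308, 309]
248 [310, 323, 313, 303, 294, 294, 278, 304, 318]
250 [310, 284, 279, 249, 224, 269, 288, 288, 326]
252 [287, 256, 254, 151, 83, 236, 260, 245, 462]
254 [278, 259, 257, 155, 73, 236, 251, 242, 478]
256 [283, 247, 248, 145, 73, 231, 249, 254, 457]
258 [273, 240, 253, 138, 80, 228, 244, 251, 459]
260 [252, 255, 253, 137, 84, 252, 250, 242, 386]
262 [243, 252, 255, 145, 81, 240, 256, 255, 200]
264 [240, 257, 246, 126, 75, 240, 246, 245, 182]
266 [248, 251, 255, 149, 59, 250, 246, 255, 202]
268 [259, 245, 254, 137, 74, 231, 249, 250, 223]
270 [240, 253, 248, 100, 73, 210, 258, 249, 223]
272 [246, 255, 252, 121, 78, 209, 257, 240, 236]
274 [252, 248, 249, 113, 88, 206, 258, 258, 238]
scene
186 [1
[... 1163 characters left out ...]
 242, 304, 367, 373]
200 [268, 253, 247, 243, 242, 246, 236, 237, 221, 225, 225, 216, 218, 252, 321, 359]
201 [225, 230, 236, 228, 225, 230, 224, 218, 213, 231, 224, 222, 228, 250, 293, 330]
202 [234, 224, 222, 232, 223, 228, 228, 225, 225, 222, 234, 221, 225, 228, 279, 331]
203 [237, 224, 227, 235, 225, 235, 234, 218, 230, 219, 235, 227, 227, 233, 272, 321]
204 [229, 236, 234, 226, 238, 227, 226, 237, 220, 236, 225, 226, 242, 235, 254, 319]
205 [237, 237, 227, 239, 233, 240, 236, 236, 235, 237, 232, 234, 234, 237, 233, 303]
206 [240, 232, 243, 244, 248, 234, 238, 236, 237, 231, 236, 237, 229, 225, 232, 246]
207 [244, 244, 238, 244, 240, 244, 239, 238, 239, 248, 252, 249, 253, 314, 356, 355]
```

Emit:
drive_tool:
  increments: "-0.03 0 0 0 0 0;-0.05 0 0 0 0 0;-0.06 0 0 0 0 0;-0.06 0 0 0 0 0"

```text
clock: 3.22
eef_pos: [0.5014, 0.1713, 0.1221]
tool_rot: [-0.625, 0.631, -0.319, -0.331]
wrist_force: [-0.0, 0.1, -0.3]
opening: 0.0
```

```bash
python3 - <<'E'
from h import *
c=shot('wrist','w3.png'); w=c['color'].astype(int)
for v in range(228,276,2): print(v,w[v,304:340:4].sum(1).tolist())
s=shot('scene','s3.png'); st=sensors.observe(); r0=rot(st['tool_rot']);t=np.array(st['eef_pos']);print(st['wrist_force'])
print([proj(s,t-r0.apply([k,0,0])) for k in(0,.01,.02)])
a=s['color'][150:205,330:400][:,:,::-1]; b=c['color'][90:390,180:480][:,:,::-1]
cv2.imwrite('pics/z5.png',np.hstack([cv2.resize(a,(490,385),interpolation=cv2.INTER_CUBIC),cv2.copyMakeBorder(b,0,85,0,0,0)]))
E
```

```text
228 [466, 489, 478, 484, 449, 457, 475, 482, 478]
230 [463, 489, 487, 482, 447, 450, 477, 483, 472]
232 [468, 480, 480, 471, 452, 448, 473, 483, 481]
234 [466, 493, 482, 488, 444, 452, 479, 475, 473]
236 [460, 478, 489, 469, 454, 447, 476, 484, 484]
238 [467, 474, 483, 479, 459, 444, 479, 485, 479]
240 [465, 490, 490, 476, 452, 446, 473, 481, 478]
242 [462, 480, 484, 478, 451, 451, 471, 486, 482]
244 [463, 480, 491, 478, 451, 447, 469, 471, 473]
246 [463, 485, 492, 474, 452, 455, 475, 473, 468]
248 [459, 488, 496, 476, 445, 449, 475, 474, 475]
250 [438, 393, 385, 347, 322, 369, 388, 385, 469]
252 [375, 251, 234, 134, 84, 233, 244, 254, 467]
254 [337, 259, 244, 156, 89, 238, 261, 251, 474]
256 [313, 251, 254, 152, 78, 236, 255, 260, 453]
258 [304, 242, 248, 143, 97, 244, 256, 254, 451]
260 [287, 250, 253, 147, 68, 232, 253, 252, 396]
262 [238, 252, 255, 124, 69, 240, 253, 247, 201]
264 [251, 258, 253, 144, 60, 232, 247, 257, 186]
266 [243, 245, 248, 140, 92, 241, 251, 252, 210]
268 [245, 247, 245, 114, 82, 224, 247, 252, 226]
270 [246, 256, 248, 128, 90, 215, 258, 249, 221]
272 [248, 251, 249, 122, 59, 216, 249, 258, 230]
274 [253, 256, 259, 121, 95, 205, 248, 254, 235]
[-0.21588947  0.27301602  0.32128084]
[array([[358.28044617, 184.37303022]]), array([[357.1580003 , 181.07398601]]), array([[356.03324053, 177.7681409 ]])]
```

View pics/z5.png

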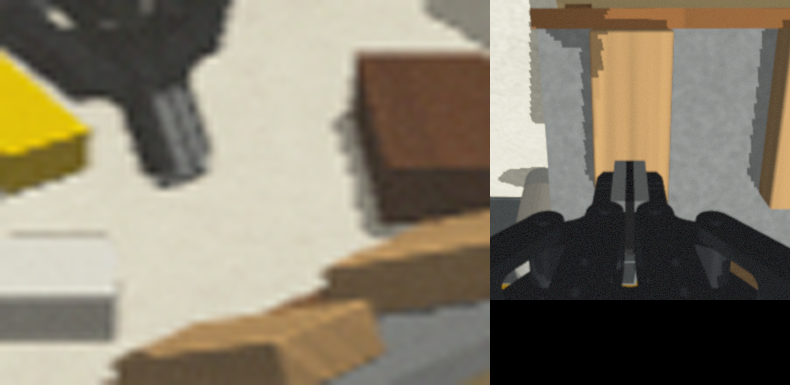

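The pictures show the shut fingertips end about 20–30 mm behind the reported TCP (scene tip at about (354,176), TCP projects to (358,184)). The blank is undisturbed, so I'll go deeper with the jaws open.

Emit:
drive_tool:
  increments: "0 0 0 0 0 0;0 0 0 0 0 0;0 0 0 0 0 0;0 0 0 0 0 0;0.02 0 0 0 0 0;0.04 0 0 0 0 0;0.055 0 0 0 0 0;0.067 0 0 0 0 0;0.076 0 0 0 0 0;0.084 0 0 0 0 0;0.084 0 0 0 0 0;0.084 0 0 0 0 0"
  hand: 0

```text
clock: 4.32
eef_pos: [0.5508, 0.1719, 0.0544]
tool_rot: [-0.622, 0.631, -0.321, -0.335]
wrist_force: [-0.1, -0.0, -0.2]
opening: 1.001
```

Emit:
drive_tool:
  increments: "0 0 0 0 0 0;0 0 0 0 0 0;0 0 0 0 0 0;0 0 0 0 0 0;0 0 0 0 0 0;0 0 0 0 0 0"
  hand: 1
  newtons: 40

```text
clock: 4.82
eef_pos: [0.5503, 0.1723, 0.0553]
tool_rot: [-0.623, 0.63, -0.321, -0.334]
wrist_force: [-4.5, 0.7, 5.7]
opening: 0.571
```

Gripped at 48.5 mm. I'll lift, then move above the open jig and turn the tool to match it.

Emit:
drive_tool:
  increments: "-0.01 0 0 0 0 0;-0.03 0 0 0 0 0;-0.06 0 0 0 0 0;-0.09 0 0 0 0 0;-0.12 0 0 0 0 0;-0.12 0 0 0 0 0;-0.12 0 0 0 0 0"

```text
clock: 5.4
eef_pos: [0.482, 0.1708, 0.1548]
tool_rot: [-0.624, 0.63, -0.32, -0.334]
wrist_force: [0.4, -0.7, -1.5]
opening: 0.571
```

```bash
python3 - <<'E'
from h import *
ps=-101.; X=d2(ps); Y=d2(ps+90); ax=np.array([.567,-.164,.125])
rp=M([0,0,-1],Y)
tcp=ax+[0,0,.10-.0343]-rp.apply([0,.0037,0])
print(tcp, sensors.observe()['opening']); inc(tcp,rp)
E
```

```text
[ 0.56629401 -0.16763202  0.1907    ] 0.5706819441247158
0.0146 -0.0840 -0.3401 98.64 31.02 25.00  dist 0.351
```

Emit:
drive_tool:
  increments: "0.0146 -0.084 -0.34 98.6 31 25;0.0146 -0.084 -0.34 98.6 31 25;0.0146 -0.084 -0.34 98.6 31 25;0.0146 -0.084 -0.34 98.6 31 25;0.0146 -0.084 -0.34 98.6 31 25;0.0146 -0.084 -0.34 98.6 31 25;0.0146 -0.084 -0.34 98.6 31 25;0.0146 -0.084 -0.34 98.6 31 25;0.0146 -0.084 -0.34 98.6 31 25;0.0146 -0.084 -0.34 98.6 31 25;0.0146 -0.084 -0.34 98.6 31 25;0.0146 -0.084 -0.34 98.6 31 25"

```text
clock: 6.4
eef_pos: [0.566, -0.1693, 0.1863]
tool_rot: [0.734, -0.079, 0.674, 0.014]
wrist_force: [0.2, 0.7, -1.3]
opening: 0.577
```

```bash
python3 - <<'E'
from h import *
ps=-101.; X=d2(ps); Y=d2(ps+90); ax=np.array([.567,-.164,.125])
rp=M([0,0,-1],Y)
tcp=ax+[0,0,.10-.0343]-rp.apply([0,.0037,0]); inc(tcp,rp)
E
```

```text
-0.0045 0.0012 0.0008 18.50 5.41 4.79  dist 0.005
```

Emit:
drive_tool:
  increments: "-0.004 0.001 0.001 18.5 5.4 4.8;-0.004 0.001 0.001 18.5 5.4 4.8;-0.004 0.001 0.001 18.5 5.4 4.8;-0.004 0.001 0.001 18.5 5.4 4.8;-0.004 0.001 0.001 18.5 5.4 4.8"

```text
clock: 6.82
eef_pos: [0.5666, -0.1673, 0.1905]
tool_rot: [0.705, 0.064, 0.703, -0.065]
wrist_force: [-0.3, -1.0, -2.0]
opening: 0.572
```

```bash
python3 - <<'E'
from h import *
np.set_printoptions(precision=2,suppress=True)
ps=-101.; Y=d2(ps+90); ax=np.array([.567,-.164,.125]); rp=M([0,0,-1],Y)
tcp=ax+[0,0,.10-.0343]-rp.apply([0,.0037,0]); inc(tcp,rp)
w=shot('wrist','w4.png')
X=d2(ps); Z=np.array([0,0,1]); g=lambda x,y,z:ax+X*x+Y*y+Z*z
for nm,p in dict(h1=g(-.122,.045,0),h2=g(-.122,-.045,0),u1=g(-.0275,.082,.023),u2=g(.0275,.082,.023),u3=g(-.0275,-.082,.023),u4=g(.0275,-.082,.023)).items(): print(nm,proj(w,p))
E
```

```text
-0.0002 -0.0004 -0.0002 0.51 0.15 0.05  dist 0.001
h1 [[393.5    9.86]]
h2 [[244.9    8.24]]
u1 [[449.86 171.33]]
u2 [[440.21 252.43]]
u3 [[185.66 169.17]]
u4 [[194.09 250.77]]
```

View pics/w4.png

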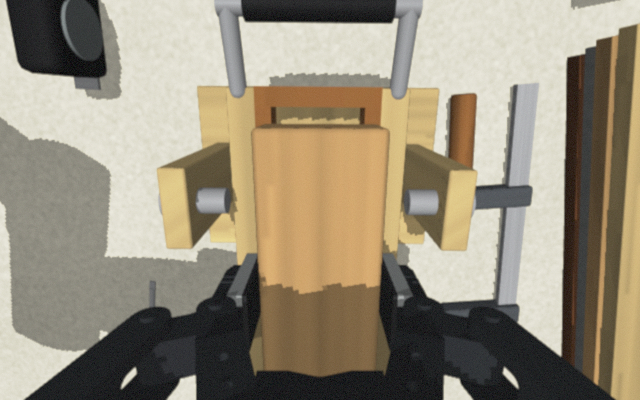

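Picture: blank held squarely (u 254–386), jig pocket wall behind it at u 255–382, v 87–107, and axle pins at (213,200) and (421,202). I'll compare with the predicted features.

```bash
python3 - <<'E'
from h import *
np.set_printoptions(precision=1,suppress=True)
ps=-101.;X=d2(ps); Y=d2(ps+90); Z=np.array([0,0,1]);ax=np.array([.567,-.164,.125]); g=lambda x,y,z:ax+X*x+Y*y+Z*z
w=load('w4.png')
for p in [(0,.07,0),(0,-.07,0),(-.064,.029,.013),(-.064,-.029,.013),(-.122,.045,0),(-.122,-.045,0),(-.08,.115,-.111),(-.08,-.115,-.111),(-.0275,.1,.023),(-.0275,-.1,.023),(.0275,.1,.023),(.0275,-.1,.023)]: print(p,proj(w,g(*p)))
c=w['color'].astype(int); h=cv2.cvtColor(w['color'],cv2.COLOR_RGB2HSV)
for v in (96,100,104,112): print(v,[(u,*h[v,u]) for u in list(range(246,282,3))+list(range(355,392,3))])
m=cv2.inRange(h,(18,50,120),(35,255,255)); 
for v in (180,200,220,240): 
  x=np.where(m[v])[0]; print(v,x[(x>140)&(x<250)].min(),x[(x>400)&(x<500)].max())
for u in (170,180,455,462): x=np.where(m[140:270,u])[0]+140; print(u,x.min(),x.max())
d=c.sum(2); print('sleeve rows',[(u,np.where(d[:40,u]<120)[0].max()) for u in (260,290,320,350,380)],'cols',[np.where(d[v,200:440]<120)[0][[0,-1]]+200 for v in (5,12)])
E
```

```text
(0, 0.07, 0) [[416.6 203. ]]
(0, -0.07, 0) [[218.6 201.5]]
(-0.064, 0.029, 0.013) [[365.4 109.3]]
(-0.064, -0.029, 0.013) [[271.6 108.4]]
(-0.122, 0.045, 0) [[393.5   9.9]]
(-0.122, -0.045, 0) [[244.9   8.2]]
(-0.08, 0.115, -0.111) [[439.8  89.1]]
(-0.08, -0.115, -0.111) [[196.7  86.7]]
(-0.0275, 0.1, 0.023) [[478.7 171.6]]
(-0.0275, -0.1, 0.023) [[156.5 168.9]]
(0.0275, 0.1, 0.023) [[467.1 252.6]]
(0.0275, -0.1, 0.023) [[166.9 250.6]]
96 [(246, np.uint8(20), np.uint8(103), np.uint8(198)), (249, np.uint8(22), np.uint8(100), np.uint8(199)), (252, np.uint8(21), np.uint8(103), np.uint8(196)), (255, np.uint8(14), np.uint8(158), np.uint8(158)), (258, np.uint8(14), np.uint8(152), np.uint8(164)), (261, np.uint8(14), np.uint8(154), np.uint8(159)), (264, np.uint8(14), np.uint8(152), np.uint8(159)), (267, np.uint8(14), np.uint8(153), np.uint8(153)), (270, np.uint8(14), np.uint8(152), np.uint8(154)), (273, np.uint8(13), np.uint8(151), np.uint8(155)), (276, np.uint8(14), np.uint8(158), np.uint8(153)), (279, np.uint8(14), np.uint8(155), np.uint8(155)), (355, np.uint8(14), np.uint8(154), np.uint8(
[... 4008 characters left out ...]
14), np.uint8(153), np.uint8(158)), (370, np.uint8(14), np.uint8(160), np.uint8(155)), (373, np.uint8(14), np.uint8(155), np.uint8(158)), (376, np.uint8(13), np.uint8(151), np.uint8(157)), (379, np.uint8(14), np.uint8(153), np.uint8(155)), (382, np.uint8(21), np.uint8(102), np.uint8(221)), (385, np.uint8(21), np.uint8(97), np.uint8(218)), (388, np.uint8(21), np.uint8(103), np.uint8(215)), (391, np.uint8(20), np.uint8(105), np.uint8(213))]
180 158 476
200 160 473
220 163 470
240 165 467
170 163 248
180 159 248
455 162 250
462 165 250
sleeve rows [(260, np.int64(20)), (290, np.int64(20)), (320, np.int64(20)), (350, np.int64(21)), (380, np.int64(21))] cols [array([243, 391]), array([243, 393])]
```

Predicted and seen agree to about 1 mm (shift +1 mm along tool y). Lowering into the pocket.

Emit:
drive_tool:
  increments: "0.02 0.001 0 0.5 0 0;0.04 0.001 0 0.5 0 0;0.055 0.001 0 0.5 0 0;0.068 0.001 0 0.5 0 0;0.078 0.001 0 0.5 0 0;0.086 0.001 0 0.5 0 0;0.092 0.001 0 0.5 0 0;0.097 0.001 0 0.5 0 0;0.1 0.001 0 0.5 0 0;0.1 0.001 0 0.5 0 0;0.1 0.001 0 0.5 0 0"

```text
clock: 7.78
eef_pos: [0.5679, -0.1656, 0.0934]
tool_rot: [0.706, 0.068, 0.701, -0.068]
wrist_force: [0.7, -0.8, -1.4]
opening: 0.571
```

Emit:
drive_tool:
  increments: "0.001 0 0 0 0 0;0.002 0 0 0 0 0;0.003 0 0 0 0 0;0.004 0 0 0 0 0;0.004 0 0 0 0 0;0.004 0 0 0 0 0"

```text
clock: 8.28
eef_pos: [0.5679, -0.1656, 0.0902]
tool_rot: [0.706, 0.068, 0.701, -0.068]
wrist_force: [-0.7, 0.4, 5.8]
opening: 0.577
```

Contact near the expected floor height, so releasing.

Emit:
drive_tool:
  increments: "0 0 0 0 0 0;0 0 0 0 0 0;0 0 0 0 0 0;0 0 0 0 0 0;0 0 0 0 0 0;-0.03 0 0 0 0 0;-0.06 0 0 0 0 0;-0.1 0 0 0 0 0;-0.13 0 0 0 0 0;-0.13 0 0 0 0 0"
  hand: 0

```text
clock: 9.12
eef_pos: [0.5707, -0.1668, 0.2264]
tool_rot: [0.711, 0.066, 0.697, -0.07]
wrist_force: [0.4, -0.1, 0.5]
opening: 1.002
```

```bash
python3 - <<'E'
from h import *
w=shot('wrist','w5.png'); s=shot('scene','s5.png')
a=cv2.resize(w['color'],(480,300),interpolation=cv2.INTER_AREA)[:,:,::-1]; b=cv2.resize(s['color'][170:290,190:340],(375,300),interpolation=cv2.INTER_CUBIC)[:,:,::-1]
cv2.imwrite('pics/z6.png',np.hstack([a,b[:,:320]])); st=sensors.observe(); print(st['eef_pos'],st['opening'],st['wrist_force'],st['qpos'])
E
```

```text
[ 0.56758549 -0.16552486  0.22053155] 1.0047739567770853 [-0.2481995  -0.4732487  -0.46681457] [-4.02145498e-01  2.86699974e-01  1.45042166e+00  1.11559026e-03
  1.39493139e+00 -2.09652416e-01]
```

View pics/z6.png

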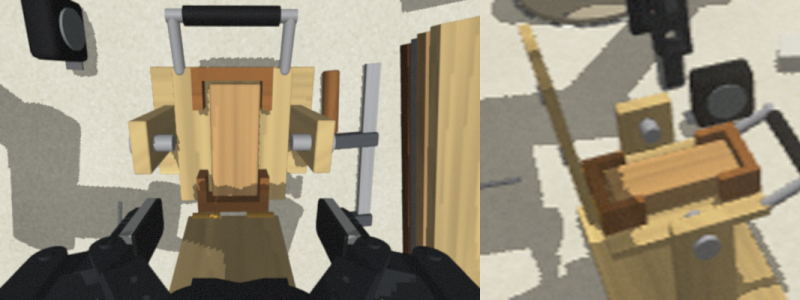

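The blank is seated flat in the pocket, clear of the fingers. The lid leans away at scene (208,182). I'll measure its angle and plan the push from behind.

```bash
cat >> h.py <<'E'
PS=-101.; X=d2(PS); Y=d2(PS+90); Z=np.array([0,0,1.]); AX=np.array([.567,-.164,.125])-X*.001
g=lambda x,z,y=0: np.array([AX[0],AX[1],0])+X*x+Y*y+Z*z   # own x, world z
RH=M([0,0,-1],-X)   # jaws along own x
E
python3 - <<'E'
from h import *
s=load('s5.png')
for q in (1.65,1.75,1.85,1.9):
    e=[g(.08-.156*np.cos(q)+.0*np.sin(q),.138+.156*np.sin(q),y) for y in(-.05,.05)]; print(q,proj(s,e).round(1).tolist(), e[0].round(3))
inc(g(.05,.345),RH); inc(g(.19,.345),RH); 
print(RH.as_matrix().round(2))
E
```

```text
1.65 [[211.1, 177.7], [221.4, 203.4]] [ 0.5   -0.244  0.294]
1.75 [[204.0, 180.1], [213.6, 206.1]] [ 0.498 -0.259  0.292]
1.85 [[197.1, 183.0], [206.1, 209.4]] [ 0.495 -0.274  0.288]
1.9 [[193.7, 184.7], [202.4, 211.3]] [ 0.493 -0.282  0.286]
-0.1244 -0.0477 0.0004 -90.04 0.39 0.47  dist 0.133
-0.1243 -0.1877 0.0005 -90.04 0.39 0.47  dist 0.225
[[ 0.   -0.98  0.19]
 [ 0.    0.19  0.98]
 [-1.    0.   -0.  ]]
```

Emit:
drive_tool:
  increments: "-0.04 0 0 -7 0 0;-0.08 0 0 -14 0 0;-0.12 -0.01 0 -21 0 0;-0.124 -0.05 0 -28 0 0;-0.124 -0.09 0 -35 0 0;-0.124 -0.13 0 -42 0 0;-0.124 -0.16 0 -49 0 0;-0.124 -0.188 0 -56 0 0;-0.124 -0.188 0 -63 0 0;-0.124 -0.188 0 -70 0 0;-0.124 -0.188 0 -77 0 0;-0.124 -0.188 0 -84 0 0"
  hand: 1

```text
clock: 10.22
eef_pos: [0.5294, -0.3497, 0.3403]
tool_rot: [0.569, -0.422, 0.566, 0.422]
wrist_force: [0.5, -0.1, -0.2]
opening: 0.001
```

```bash
python3 - <<'E'
from h import *
k=.020
for p in [(.175,.30),(.150,.250),(.105,.248),(.091,.2485),(.076,.247),(.062,.243),(.0487,.238),(.036,.231),(.0243,.223),(.014,.213),(.0047,.202),(-.003,.190),(-.0087,.176),(-.013,.162),(-.015,.148)]: inc(g(p[0],p[1]-k),RH)
E
```

```text
0.0603 0.0002 0.0154 -5.75 0.13 0.11  dist 0.062
0.1104 0.0028 0.0401 -5.75 0.13 0.11  dist 0.117
0.1125 0.0073 0.0849 -5.75 0.13 0.11  dist 0.141
0.1120 0.0087 0.0988 -5.75 0.13 0.11  dist 0.15
0.1135 0.0102 0.1137 -5.75 0.13 0.11  dist 0.161
0.1176 0.0116 0.1277 -5.75 0.13 0.11  dist 0.174
0.1226 0.0129 0.1409 -5.75 0.13 0.11  dist 0.187
0.1296 0.0142 0.1535 -5.75 0.13 0.11  dist 0.201
0.1376 0.0154 0.1651 -5.75 0.13 0.11  dist 0.216
0.1477 0.0164 0.1753 -5.75 0.13 0.11  dist 0.23
0.1587 0.0174 0.1846 -5.75 0.13 0.11  dist 0.244
0.1707 0.0182 0.1922 -5.75 0.13 0.11  dist 0.258
0.1847 0.0188 0.1978 -5.75 0.13 0.11  dist 0.271
0.1987 0.0192 0.2021 -5.75 0.13 0.11  dist 0.284
0.2127 0.0195 0.2040 -5.75 0.13 0.11  dist 0.295
```

Emit:
drive_tool:
  increments: "0.035 0 0.005 -5.7 0 0;0.065 0 0.015 -5.7 0 0;0.095 0.002 0.025 -5.7 0 0;0.11 0.003 0.04 -5.7 0 0;0.111 0.005 0.06 -5.7 0 0;0.112 0.007 0.078 -5.7 0 0;0.112 0.008 0.09 -5.7 0 0;0.112 0.009 0.099 -5.7 0 0;0.113 0.01 0.107 -5.7 0 0;0.114 0.01 0.114 -5.7 0 0"

```text
clock: 11.05
eef_pos: [0.5539, -0.2377, 0.2286]
tool_rot: [0.548, -0.45, 0.546, 0.447]
wrist_force: [-2.7, -2.3, 0.3]
opening: -0.005
```

```bash
python3 - <<'E'
from h import *
k=.020
for p in [(.076,.247),(.062,.243),(.0487,.238),(.036,.231),(.0243,.223),(.014,.213),(.0047,.202),(-.003,.190),(-.0087,.176),(-.013,.162),(-.015,.148)]: inc(g(p[0],p[1]-k),RH)
E
```

```text
0.0016 0.0012 -0.0001 -0.35 -0.07 0.25  dist 0.002
0.0056 0.0013 0.0139 -0.35 -0.07 0.25  dist 0.015
0.0106 0.0014 0.0272 -0.35 -0.07 0.25  dist 0.029
0.0176 0.0015 0.0399 -0.35 -0.07 0.25  dist 0.044
0.0256 0.0016 0.0516 -0.35 -0.07 0.25  dist 0.058
0.0355 0.0017 0.0619 -0.35 -0.07 0.25  dist 0.071
0.0465 0.0018 0.0712 -0.35 -0.07 0.25  dist 0.085
0.0585 0.0019 0.0789 -0.35 -0.07 0.25  dist 0.098
0.0725 0.0020 0.0846 -0.35 -0.07 0.25  dist 0.111
0.0865 0.0021 0.0890 -0.35 -0.07 0.25  dist 0.124
0.1005 0.0022 0.0910 -0.35 -0.07 0.25  dist 0.136
```

Emit:
drive_tool:
  increments: "0.006 0.001 0.014 -0.3 0 0;0.011 0.001 0.027 -0.3 0 0;0.018 0.001 0.04 -0.3 0 0;0.026 0.001 0.052 -0.3 0 0;0.036 0.002 0.062 -0.3 0 0;0.047 0.002 0.071 -0.3 0 0;0.059 0.002 0.079 -0.3 0 0;0.073 0.002 0.085 -0.3 0 0;0.085 0.002 0.089 -0.3 0 0;0.094 0.002 0.09 -0.3 0 0;0.099 0.002 0.091 -0.3 0 0;0.102 0.002 0.091 -0.3 0 0"

```text
clock: 12.05
eef_pos: [0.5704, -0.1469, 0.1258]
tool_rot: [0.547, -0.45, 0.544, 0.449]
wrist_force: [-0.9, 2.7, 3.1]
opening: -0.003
```

Emit:
drive_tool:
  increments: "0 0 0 0 0 0;0.001 0 0 0 0 0;0.002 0 0 0 0 0;0.002 0 0 0 0 0"

```text
clock: 12.38
eef_pos: [0.5711, -0.1489, 0.1253]
tool_rot: [0.547, -0.451, 0.545, 0.448]
wrist_force: [-0.6, 0.2, 0.6]
opening: 0.004
```

Emit:
drive_tool:
  increments: "0.001 0 0 0 0 0;0.002 0 0 0 0 0;0.003 0 0 0 0 0;0.004 0 0 0 0 0;0.005 0 0 0 0 0;0.005 0 0 0 0 0"

```text
clock: 12.88
eef_pos: [0.5713, -0.1485, 0.1214]
tool_rot: [0.547, -0.452, 0.544, 0.447]
wrist_force: [-2.8, 0.6, 9.5]
opening: -0.001
```

Emit:
drive_tool:
  increments: "0.001 0 0 0 0 0;0.002 0 0 0 0 0;0.003 0 0 0 0 0;0.003 0 0 0 0 0"

```text
clock: 13.22
eef_pos: [0.5714, -0.1486, 0.1212]
tool_rot: [0.547, -0.452, 0.544, 0.447]
wrist_force: [-6.8, 1.7, 22.0]
opening: 0.001
```

```bash
python3 - <<'E'
from h import *
st=sensors.observe();print(st['eef_pos'],st['wrist_force'])
s=shot('scene','s6.png'); cv2.imwrite('pics/z7.png',cv2.resize(s['color'][165:325,195:345],None,fx=3.75,fy=3.75,interpolation=cv2.INTER_CUBIC)[:,:,::-1])
E
```

```text
[ 0.57141994 -0.14855271  0.12122564] [-6.76551121  1.72966032 21.97343045]
```

Firm stop at 22 N. Retracting and going above the handle with jaws part open, with a lid check on the way.

```bash
python3 - <<'E'
from h import *
inc(g(-.015,.21),RH); inc(g(-.122,.21),RH); inc(g(-.122,.12),RH); inc(g(-.122,.084),RH)
E
```

```text
-0.0887 0.0006 -0.0001 -0.03 -0.07 0.52  dist 0.089
-0.0889 0.0006 0.1069 -0.03 -0.07 0.52  dist 0.139
0.0011 0.0014 0.1070 -0.03 -0.07 0.52  dist 0.107
0.0371 0.0018 0.1071 -0.03 -0.07 0.52  dist 0.113
```

Emit:
drive_tool:
  increments: "-0.03 0 0 0 0 0;-0.07 0 0 0 0 0;-0.093 0 0.02 0 0 0;-0.093 0 0.05 0 0 0.5;-0.093 0 0.08 0 0 0.5;-0.093 0 0.1 0 0 0.5;-0.093 0 0.107 0 0 0.5;-0.093 0 0.107 0 0 0.5;-0.093 0 0.107 0 0 0.5"
  hand: 0.5

```text
clock: 14.02
eef_pos: [0.591, -0.0437, 0.2096]
tool_rot: [0.545, -0.449, 0.547, 0.45]
wrist_force: [-0.4, 0.2, 0.1]
opening: 0.496
```

```bash
python3 - <<'E'
from h import *
s=shot('scene','s7.png'); w=shot('wrist','w7.png')
a=cv2.resize(w['color'],(480,300),interpolation=cv2.INTER_AREA)[:,:,::-1]; b=cv2.resize(s['color'][180:300,205:333],(320,300),interpolation=cv2.INTER_CUBIC)[:,:,::-1]
cv2.imwrite('pics/z8.png',np.hstack([a,b])); st=sensors.observe(); print(st['opening'])
print('lid edge corners q=0',[proj(s,g(-.076,.148,y)).round(1).tolist() for y in(-.05,.05)],'q=.1',[proj(s,g(.08-.156*.995,.138+.0156+.01,y)).round(1).tolist() for y in(-.05,.05)])
print('sleeve in wrist',[proj(w,g(x,.134,y)).round(1).tolist() for x,y in((-.122,-.045),(-.122,.045))])
inc(g(-.122,.12),RH);inc(g(-.122,.084),RH)
E
```

```text
0.49825867087662123
lid edge corners q=0 [[[288.3, 212.4]], [[303.1, 236.9]]] q=.1 [[[287.7, 207.5]], [[302.6, 231.8]]]
sleeve in wrist [[[321.3, 140.1]], [[321.2, 257.5]]]
0.0897 0.0005 0.0012 -0.10 -0.07 -0.16  dist 0.09
0.1257 0.0004 0.0012 -0.10 -0.07 -0.16  dist 0.126
```

View pics/z8.png

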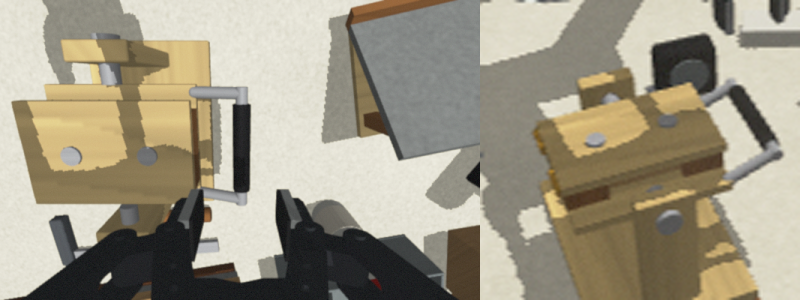

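The lid is closed: free-edge corners seen at scene (289,214) and (303,235), against (288,212) and (303,237) predicted for angle 0. The sleeve sits centred between the jaws, so I'll lower and grip.

Emit:
drive_tool:
  increments: "0.035 0 0.001 0 0 0;0.065 0 0.001 0 0 0;0.09 0 0.001 0 0 0;0.105 0 0.001 0 0 0;0.115 0 0.001 0 0 0;0.122 0 0.001 0 0 0;0.124 0 0.001 0 0 0;0.124 0 0.001 0 0 0"

```text
clock: 14.78
eef_pos: [0.5914, -0.0428, 0.0863]
tool_rot: [0.545, -0.449, 0.546, 0.45]
wrist_force: [0.3, -0.5, -0.0]
opening: 0.495
```

Emit:
drive_tool:
  increments: "0 0 0 0 0 0;0 0 0 0 0 0;0 0 0 0 0 0;0 0 0 0 0 0;0 0 0 0 0 0;0 0 0 0 0 0"
  hand: 1
  newtons: 40

```text
clock: 15.28
eef_pos: [0.592, -0.0428, 0.0873]
tool_rot: [0.545, -0.45, 0.546, 0.449]
wrist_force: [-0.7, -2.4, 5.5]
opening: 0.193
```

```bash
python3 - <<'E'
from h import *
st=sensors.observe(); t=np.array(st['eef_pos']); r=rot(st['tool_rot']); d=t-AX; print(d@X,d@Y,d[2],st['opening']*85,st['wrist_force'])
print(r.inv().apply(X).round(3),r.inv().apply(Z).round(3))
# rows: circle of radius .122, offsets from start in tool axes
for a in range(0,181,10):
    f=np.radians(a); v=X*.122*(1-np.cos(f))+Z*.122*np.sin(f); print(a,r.inv().apply(v).round(4).tolist())
E
```

```text
-0.12275852405394096 0.001371406280300521 -0.03766059174601033 16.43612079845435 [-0.74270226 -2.38653032  5.50892176]
[ 0.001 -0.    -1.   ] [-1.    -0.    -0.001]
0 [0.0, 0.0, 0.0]
10 [-0.0212, -0.0, -0.0019]
20 [-0.0417, -0.0, -0.0074]
30 [-0.061, -0.0, -0.0164]
40 [-0.0784, -0.0, -0.0286]
50 [-0.0934, -0.0, -0.0437]
60 [-0.1056, -0.0, -0.0611]
70 [-0.1146, -0.0001, -0.0804]
80 [-0.12, -0.0001, -0.1009]
90 [-0.1219, -0.0001, -0.1221]
100 [-0.12, -0.0001, -0.1433]
110 [-0.1145, -0.0001, -0.1638]
120 [-0.1055, -0.0001, -0.1831]
130 [-0.0933, -0.0001, -0.2005]
140 [-0.0782, -0.0001, -0.2155]
150 [-0.0608, -0.0001, -0.2277]
160 [-0.0415, -0.0001, -0.2367]
170 [-0.0209, -0.0001, -0.2422]
180 [0.0002, -0.0001, -0.244]
```

Emit:
drive_tool:
  increments: "-0.011 0 -0.0005 0 0 0;-0.021 0 -0.002 0 0 0;-0.042 0 -0.0074 0 0 0;-0.061 0 -0.0164 0 0 0;-0.0784 0 -0.0286 0 0 0;-0.0934 0 -0.0437 0 0 0;-0.1056 0 -0.0611 0 0 0;-0.1146 0 -0.0804 0 0 0;-0.12 0 -0.101 0 0 0;-0.122 0 -0.122 0 0 0"
  newtons: 60

```text
clock: 16.12
eef_pos: [0.569, -0.1605, 0.2096]
tool_rot: [0.547, -0.449, 0.544, 0.451]
wrist_force: [5.2, 3.6, -7.9]
opening: 0.184
```

Emit:
drive_tool:
  increments: "0.002 0 -0.0211 0 0 0;0.0074 0 -0.0417 0 0 0;0.0165 0 -0.061 0 0 0;0.0287 0 -0.0784 0 0 0;0.0438 0 -0.0934 0 0 0;0.0612 0 -0.1056 0 0 0;0.0804 0 -0.1146 0 0 0;0.101 0 -0.12 0 0 0;0.117 0 -0.1217 0 0 0;0.122 0 -0.122 0 0 0;0.122 0 -0.122 0 0 0"

```text
clock: 17.03
eef_pos: [0.5453, -0.2822, 0.0875]
tool_rot: [0.546, -0.45, 0.546, 0.449]
wrist_force: [2.2, -1.6, 1.2]
opening: 0.181
```

```bash
python3 - <<'E'
from h import *
st=sensors.observe(); d=np.array(st['eef_pos'])-AX; print(d@X,d@Y,d[2],st['opening']*85,st['wrist_force'])
E
```

```text
0.12120608388913755 0.0013039674212868002 -0.0374856760490945 15.414667180881219 [ 2.16423563 -1.62535937  1.19014214]
```

Near 180°. I'll press gently to find the stop.

Emit:
drive_tool:
  increments: "0.002 0 0 0 0 0;0.004 0 0 0 0 0;0.006 0 0 0 0 0;0.006 0 0 0 0 0;0.006 0 0 0 0 0"

```text
clock: 17.45
eef_pos: [0.5455, -0.2825, 0.0872]
tool_rot: [0.546, -0.451, 0.546, 0.448]
wrist_force: [-4.3, 1.3, 26.6]
opening: 0.187
```

Emit:
drive_tool:
  increments: "-0.004 0 0 0 0 0;-0.004 0 0 0 0 0;-0.004 0 0 0 0 0;-0.004 0 0 0 0 0;-0.004 0 0 0 0 0;-0.03 0 0 0 0 0;-0.07 0 0 0 0 0;-0.11 0 0 0 0 0;-0.15 0 0 0 0 0;-0.19 0 0 0 0 0;-0.22 0 0 0 0 0;-0.22 0 0 0 0 0"
  hand: 0.5

```text
clock: 18.45
eef_pos: [0.5475, -0.2834, 0.3073]
tool_rot: [0.546, -0.453, 0.545, 0.446]
wrist_force: [-0.4, 0.8, 0.6]
opening: 0.498
```

```bash
python3 - <<'E'
from h import *
s=shot('scene','s9.png'); t=shot('top','t9.png'); w=shot('wrist','w9.png'); st=sensors.observe(); print(st['eef_pos'],st['wrist_force'],st['opening'])
b=cv2.resize(s['color'][160:325,190:450],(520,330),interpolation=cv2.INTER_CUBIC)[:,:,::-1]
a=cv2.resize(t['color'][110:230,200:450],(520,250),interpolation=cv2.INTER_CUBIC)[:,:,::-1]
c=cv2.resize(w['color'],(270,169),interpolation=cv2.INTER_AREA)[:,:,::-1]
im=np.zeros((580,790,3),np.uint8); im[:330,:520]=b; im[330:,:520]=a; im[:169,520:]=c; cv2.imwrite('pics/z9.png',im)
print('handle pred scene',[proj(s,g(.122,.125,y)).round(1).tolist() for y in(-.055,.055)],'top',[proj(t,g(.122,.125,y)).round(1).tolist() for y in(-.055,.055)])
# lid when turned: free edge at x=+.076, z .112 inner, .102 outer ; hinge at -.08
print('lid edge scene',[proj(s,g(.076,.102,y)).round(1).tolist() for y in(-.05,.05)],'hinge outer',[proj(s,g(-.08,.102,y)).round(1).tolist() for y in(-.05,.05)])
E
```

```text
[ 0.54453039 -0.28143048  0.29903732] [ 1.04093307 -0.7106708  -0.56251172] 0.49498759000773346
handle pred scene [[[209.5, 239.0]], [[219.5, 270.0]]] top [[[424.9, 204.1]], [[429.9, 168.0]]]
lid edge scene [[[230.4, 242.4]], [[240.8, 269.8]]] hinge outer [[[290.6, 226.2]], [[305.1, 251.0]]]
```

View pics/z9.png

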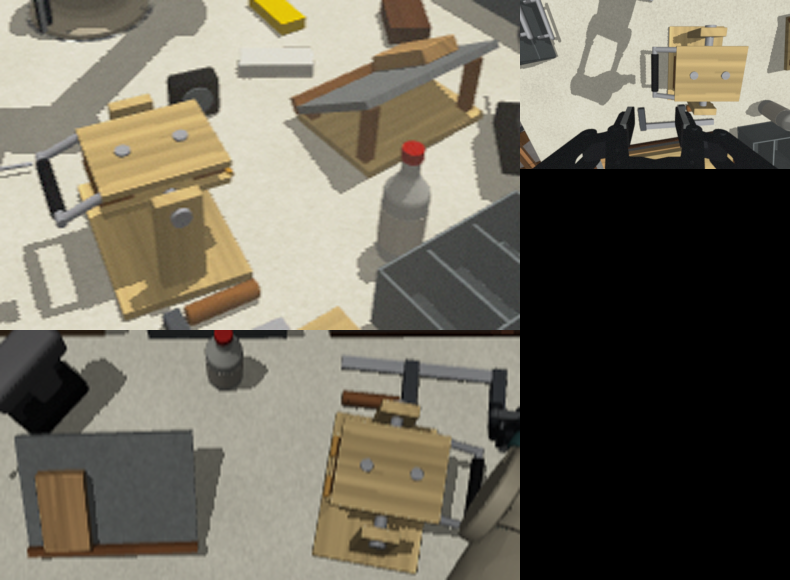

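The last view matches a full half turn. Handle ends are seen at scene (210,240) and (220,270), against (209.5,239) and (219.5,270) predicted. The wide floor plate is up and the lid is shut underneath. The wide blank, bottle and clamp haven't moved, and the gripper is clear.

```bash
python3 -c "
from workcell import sign_off; print(sign_off())"
```

```text
the job is handed in; nothing more can be done
None
```

The job is done and handed in at about 18.6 s. The narrow oak blank is shut inside the jig, and the holder is turned fully over, lid down, with the arm clear of everything.

**What I did:** I took the narrow (right-hand) blank off the rest, laid it flat in the pocket and let go. I pushed the lid shut from behind until it met a firm stop at about 22 N. I then gripped the handle sleeve and swung the holder half a turn, until pressing with about 27 N moved it no further. Last, I let go and lifted clear.

**Last checks:**
- **Blank:** it was seen lying flat in the pocket before the lid closed. It can't be seen in the closed holder, so that it stayed put through the turn is inferred.
- **Lid:** before the turn, the free-edge corners were within about 2 px of where a closed lid should be. Afterwards the picture still showed it shut, by eye only.
- **Holder:** the handle ends were within about 1 px of a full half turn.
- **Other things:** the wide blank, bottle and clamp looked unmoved in the last picture. I compared nothing else closely.

**What failed or disagreed:** The first grasp closed on nothing, above the blank and without disturbing it. The fingertips turned out to end roughly 20–30 mm behind the reported tool point, and my estimates of that distance disagreed by several millimetres. I corrected by going deeper and stopping on contact force.

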